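Release a core ball from a studio feeder

ROBOT

A 6-joint arm with a two-finger parallel gripper is mounted at the origin on the work surface. World frame = base frame: x ahead of the robot, y to its left, z up, the work surface at z = 0. Lengths are in m, angles in degrees, forces in N, time in s.
With the tool pointing down it reaches from about 0.4 to 0.825 m from the base axis. Payload 7 kg.
Tool frame: the origin (TCP) lies on the front face of the gripper's body, between the roots of the fingers; the fingertips stand 66 mm ahead of it and the grasp point (between the pads) lies 47 mm ahead of it; z points along the fingers, y is the line along which they close (so a half turn about z gives the same grasp; the last joint's range is limited). The gripper opens to 88 mm and grips with 3 to 60 N. Pads are 19 mm wide; open, the fingers measure 130 mm over their backs; the gripper's body (78 mm by 193 mm) begins 47 mm behind the grasp point.
Start: joints at [84.116, 20.546, 0.682, 0, -70.136, -16.507], TCP at [0.257, 0.624, 0.292] pointing down, gripper open.
Joint ranges: [-176.03, 176.03], [-82.01, 121.73], [-58.28, 71.71], [-173.87, 95.51], [-174.79, -0.11], [-173.66, 173.66]. Speed limits (degrees/s): [136.94, 136.94, 172.46, 180, 180, 180].

INTERFACE

Orientations are given as [roll, pitch, yaw] about the fixed x, y, z axes, in that order (R = Rz(yaw) Ry(pitch) Rx(roll)).
In Python, from plant import ctrl gives the robot as it stands.
- The arm moves only by the tool send_rows, never from a script. Its argument "deltas" is a list of rows, each a list of 2 entries, a list of its own where there are three numbers: the shift along the tool's x, y, z each as a share of 800 mm, from -1 to 1, then the turn about the tool's z as a share of 90 degrees, from -1 to 1. A call has exactly 5 rows; each row is the pose to reach, as a shift and turn from the pose commanded when the call began, along the tool's axes at that moment; what a row does not reach only later rows make up. A row lasts 1/12 s, in which the tool goes at most 41.7 mm and 7.16 degrees, less where a joint would pass 70% of its speed; a pose out of reach is approached as far as the arm can. A call with a number of a shift or a turn outside -1 to 1 is refused whole. A call with a gripper value outside its range is refused whole. "gripper" is the opening, from 0 (shut) to 1 (fully open), set as the call begins (left out, the last holds). The fingers move at their own pace and stop on an object; the grip force is fixed at half the most. Time passes only in rows, so rows that repeat a pose let the fingers close, or fill a call up. It gives the time, the measured TCP pose, the force, the opening and the grip force at its end, in the units of the state.
- ctrl.get_obs(): the state, without advancing time (a new reading comes with each control period).
- ctrl.snapshot(name): name is "scene" or "side" or "wrist"; returns a dict with "color" (420x560x3 uint8, red, green, blue), "vertical_fov" (degrees; the focal length in pixels is half the picture's height over the tangent of half this angle, whatever the lens; pixels are square), "cx", "cy" (the principal point, pixels), "rvec" (rotation vector, rad) and "tvec" (3), from world to camera coordinates, as OpenCV has them. Camera axes: x right, y down, z forward; pixel columns grow to the right and rows downward; lengths in m; the calibration is good to about 2 mm. A picture is of the moment at which its call begins. There is no depth.
- ctrl.close_job(): hands the job in; it is judged then, once.
Trained networks look in a picture, given as the dict that the camera call returned (one of the last four; its "shot" number tells which), for a name from the list of things; names that differ only in an ending like _2 or _b are one class to them, and where a whole thing is asked for, a point or a joint stands for the part that bears it (a point fixed in the world has none). Each returns a list of dicts, best first, with "conf" (0 to 1); they miss things now and then, are a little off and sometimes report something else, mostly with a low value. They report only what shows in the picture. A call takes as long as a camera call. They do not tell look-alikes from the thing itself.
- ctrl.boxes_of(picture, thing): "xy" ([column, row] as shares, 0 to 1, of the picture: columns of its width, rows of its height, amid what is visible of it).
- ctrl.cut_out(picture, thing): "pixels" (420x560 bool, what is visible of it) and "xy" ([column, row] as shares, 0 to 1, of the picture: columns of its width, rows of its height, amid what is visible of it).
The state is a dict: "clock": time; "joint_pos": joint angles; "qvel": joint speeds; "tau": joint torques, N m; "tool_pos": TCP position; "orientation": TCP orientation; "force": force on the tool from outside, world axes, zero at the start; "moment": the same for the moment, N m; "opening": finger opening in m; "gripper_force": force on a finger pad.
Only numpy, scipy, OpenCV 4.12 (cv2) and the standard library are available. Lean on these libraries where they do the work, as an engineer would, in place of code of your own. Each camera call takes 0.05 s, during which the arm holds its last target. There are 200 camera calls.

TASK

Two wooden ball feeders stand on the sculptor's bench. On the one that holds the larger ball, press the rocking lever's pad down with the fingertips so that the gate lifts and the ball rolls into that feeder's tray, then let go so that the gate drops shut again. Do not touch the balls, and leave the other feeder and everything else on the bench alone.

Things in the scene. Friction and masses are not known exactly. Their poses are not given: they have to be found in the camera images.
- rack_a: feeder A, plywood, holds the large ball; fixed, stands left or right of the other. Origin: under the centre of its base board (300 x by 200 y by 12 mm), z up. A 66 mm wide chute at y=+60 slopes down to -x, into a tray at the -x end. A steel lever rocks across it: +y end carries the gate, raised -y end the press pad.
- rack_b: feeder B, same make, sizes and axes as feeder A, holding the small ball; to be left alone.
- axle_a (a point): middle of feeder A's lever axle, at x=+10, y=-10 mm of the feeder, 100 mm above the table; the axle is parallel to the feeder's x. The two cheeks that hold it are 112 mm high, the tallest fixed part of the feeder.
- pad_a (a point): press pad of feeder A's lever: black rubber square, 36 x 36 x 8 mm. Origin: centre of its top face, 132 mm above the table at rest; point axes move with the lever: x along the axle. At rest its outer (-y) edge is tilted up 0.3 rad. Pressed to the stop its centre is 41 mm lower (on a 71 mm circle round the axle) and it tilts 0.3 rad the other way. Free space above and below.
- tray_a (a point): catch tray of feeder A, part of the feeder. Origin: centre of its underside, 12 mm above the table; axes as the feeder's; 86 x 86 mm outside, 5 mm walls, 46 mm high (14 on the chute side), felt floor 2 mm thick.
- lever_a (a joint): feeder A's lever, rad: 0 at rest (gate down), grows as the pad is pressed down, stop at 0.60. (The rules call its pad lever_a_c3.) The large ball can pass under the gate above about 0.43. A spring returns it to 0 when let go; pressing takes about 4 N at first, about 7 N near the stop.
- lever_b (a joint): feeder B's lever, same meaning; must stay at rest.
- ball_large: large plain wooden ball, 46 mm diameter, waiting behind the gate of feeder A; origin at its centre. Freed, it rolls down in about a second into the tray, where its centre lies about 37 mm above the table.
- ball_small: small plain wooden ball, 34 mm diameter, waiting behind the gate of feeder B; origin at its centre; must stay there.
- jar: small lidded glass jar, 36 diameter, 45 high, standing on feeder A's base board between its tray and its pad (mm). Bystander, loose; do not disturb. Origin: centre of its underside.
- tape: roll of paper tape lying flat, 52 outside diameter, 22 high, on feeder B's base board between its tray and its pad (mm). Bystander, loose; do not disturb. Origin: centre of its underside.
- pencil_cup: black cup of pencils, 72 diameter, 95 high (pencils to about 160), on the table to the left of the feeders (mm). Bystander, loose; do not disturb. Origin: centre of its underside.
- mallet: rubber mallet lying down, head 60 diameter by 95, handle 170 long, on the table to the right (mm). Bystander, loose; do not disturb. Origin: about the middle of the handle and head together, at table level.
- spatula: spatula 250 long lying on the table to the left; origin near the middle of its length, x axis towards its blade (mm). Bystander, loose; do not disturb.
- brush: brush 200 long lying on the table in front of the feeders, near the robot's base; origin near the middle of its length, x axis towards its bristles (mm). Bystander, loose; do not disturb.
There are look-alikes about, which are no part of the job. What is shaped like the ball_large but pink is not meant.

How it is judged (in metres and radians):
On the way, in this order (a step that is already met when the one before it is completed fails the run):
1. the fingers press the pad of the feeder with the large ball and its gate lifts (value of joint lever_a above 0.3 rad and contact force between the fingers and lever_a_c3 above 0.5 N), for 0.05 s.
2. the large ball has rolled into that feeder's tray (x of ball_large in the frame of tray_a between -0.042 and 0.042 m and y of ball_large in the frame of tray_a between -0.042 and 0.042 m and z of ball_large in the frame of tray_a between 0.01 and 0.04 m), for 0.2 s.
At the end, for the whole second after the job is handed in: The large ball lies in its feeder's tray (centre within 42 mm of the tray's middle along each side, 10 to 40 mm above the tray's underside, slower than 0.1 m/s); both levers are back at rest (below 0.06 rad); the small ball is within 20 mm of where it started (all of step 2 and linear speed of ball_large below 0.1 m/s and value of joint each of lever_a, lever_b below 0.06 rad and distance of ball_small from where it was at the start of the episode below 0.02 m); the robot touches nothing.
It fails at once if the other feeder's lever is pressed (more than 0.15 rad) (value of joint lever_b above 0.15 rad).
It fails at once if the robot touches a ball (contact force between any of the fingers, the arm and ball_large above 0.3 N or contact force between any of the fingers, the arm and ball_small above 0.3 N).
It fails at once if a ball is lifted (centre above 120 mm) (height (world z) of any of ball_large, ball_small above 0.12 m).
It fails at once if a bystander is moved by more than 30 mm (distance of any of jar, tape, pencil_cup, mallet, spatula, brush from where it was at the start of the episode above 0.03 m).
It also fails if it takes over 32 s, if anything falls off the work surface, if the arm or the gripper's body presses on something with over 40 N, if the wrist force passes 120 N, or if a joint passes its speed limit or range.

## Working session

There is one attempt and no reset: what is moved stays moved. The work goes in short steps, Python scripts to look and compute and a tool call to move; the robot and the scene stay as the last step left them, time stands still between calls to the robot, and variables do not carry over. Pictures are saved under pics/ and viewed, at most 10 in all, crops included, and the job is handed in when it is done.

Besides the shell and the picture viewer there is one more tool, called after "Call:" as a command line: name --argument value ..., lists and objects as JSON in quotes. send_rows: Moves the arm, as the interface text tells. Shift numbers are shares of 800 mm and turn numbers shares of 90 degrees, none past 1 either way. Its arguments: {"type":"object","properties":{"deltas":{"type":"array","items":{"type":"array"}},"gripper":{"type":"number"}},"required":["deltas"]}

```bash
mkdir -p pics
cat > h.py <<'E'
import numpy as np, cv2
from plant import ctrl
def cam(p):
    H,W=p["color"].shape[:2]; f=H/2/np.tan(np.radians(p["vertical_fov"])/2)
    R=cv2.Rodrigues(np.array(p["rvec"],float))[0]; t=np.array(p["tvec"],float).ravel()
    return f,R,t
def ray(p,uv):
    f,R,t=cam(p); d=R.T@np.array([(uv[0]-p["cx"])/f,(uv[1]-p["cy"])/f,1]); return -R.T@t,d
def atz(p,uv,z):
    c,d=ray(p,uv); return c+d*(z-c[2])/d[2]
def proj(p,X):
    f,R,t=cam(p); q=R@np.array(X,float)+t; return np.array([p["cx"]+f*q[0]/q[2],p["cy"]+f*q[1]/q[2]])
def px(p,xy): return np.array(xy)*[p["color"].shape[1],p["color"].shape[0]]
def save(p,n): cv2.imwrite(f"pics/{n}.png",p["color"][:,:,::-1])
E
python3 - <<'E'
from h import *
for n in ("scene","side"):
    p=ctrl.snapshot(n); save(p,n+"0"); print(n,ray(p,(280,210)))
    for th,z in (("pad_a",.132),("ball_large",.07),("ball_small",.07),("tray_a",.03),("rack_a",.05),("jar",.03),("tape",.03),("lever_a",.1)):
        for b in ctrl.boxes_of(p,th)[:4]:
            uv=px(p,b["xy"]); print(th,round(b["conf"],2),uv.round(),atz(p,uv,z).round(3))
print(ctrl.get_obs())
E
```

```text
scene (array([0.97268581, 0.68074403, 1.36155443]), array([-0.31491241, -0.44864783, -0.83648393]))
pad_a 0.93 [206. 167.] [ 0.596 -0.228  0.132]
pad_a 0.72 [231. 158.] [ 0.521 -0.214  0.132]
ball_large 0.62 [222. 201.] [ 0.606 -0.137  0.07 ]
ball_large 0.53 [219. 252.] [0.704 0.003 0.07 ]
ball_large 0.47 [245. 239.] [0.624 0.01  0.07 ]
ball_small 0.43 [301. 301.] [0.607 0.251 0.07 ]
tray_a 0.95 [216. 193.] [ 0.595 -0.199  0.03 ]
rack_a 0.72 [216. 196.] [ 0.606 -0.178  0.05 ]
rack_a 0.58 [290. 287.] [0.601 0.194 0.05 ]
jar 0.74 [299. 300.] [0.598 0.232 0.03 ]
jar 0.71 [218. 193.] [ 0.589 -0.197  0.03 ]
jar 0.61 [229. 157.] [ 0.485 -0.296  0.03 ]
tape 0.59 [299. 300.] [0.598 0.232 0.03 ]
tape 0.55 [307. 242.] [0.474 0.103 0.03 ]
tape 0.46 [365. 366.] [0.571 0.473 0.03 ]
tape 0.16 [218. 193.] [ 0.59  -0.195  0.03 ]
lever_a 0.63 [281. 132.] [ 0.322 -0.233  0.1  ]
lever_a 0.58 [283. 266.] [0.594 0.152 0.1  ]
side (array([ 0.22847241, -1.22031933,  0.91909434]), array([ 0.19055038,  0.80435755, -0.56287601]))
pad_a 0.63 [322. 237.] [ 0.578 -0.245  0.132]
ball_large 0.66 [331. 218.] [ 0.66
[... 303 characters left out ...]
 171.] [0.597 0.181 0.1  ]
{'clock': 0.9, 'joint_pos': array([ 8.41145067e+01,  2.05446269e+01,  6.82433929e-01,  6.25776084e-04,
       -7.01367982e+01, -1.65056589e+01]), 'qvel': array([-0.02092771,  0.01058066,  0.03160404, -0.05596043,  0.06245055,
       -0.03683814]), 'tau': array([-2.40604451e-03, -5.82361686e+01,  2.93293691e+01,  7.00248599e+00,
        1.22834172e-02, -2.22305374e-05]), 'tool_pos': array([0.25715153, 0.62407253, 0.29218641]), 'orientation': array([-1.79998866e+02, -2.77671241e-04, -2.23909395e+01]), 'force': array([-0.26598094,  0.39925106, -0.00601687]), 'moment': array([ 0.03280483, -0.01332891,  0.0325191 ]), 'gripper_force': 0.0, 'opening': 0.08766926427858414}
```

View pics/scene0.png

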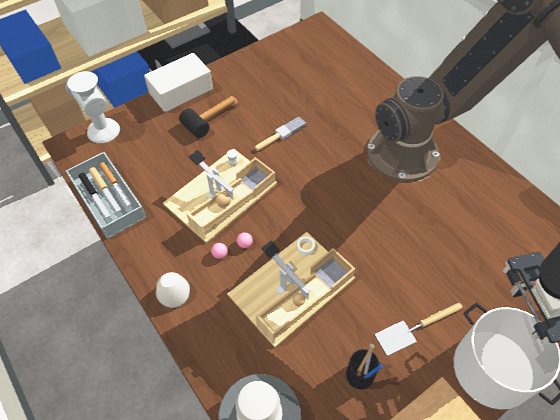

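View pics/side0.png

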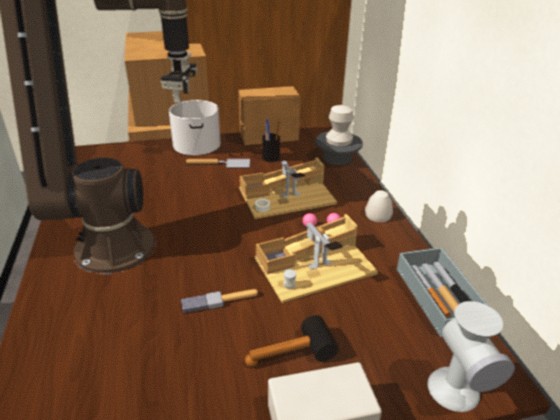

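The scene picture shows two feeders: the right one has the jar at (232,157), its pad at about (198,157) and a ball at (223,200). The left one has the tape at (306,244). The look-alike pink balls lie between them. In the side view the right feeder's pad is near (333,245). I'll zoom in for exact corners.

Run:
```python
from h import *
a=cv2.imread("pics/scene0.png")[140:250,155:295]; b=cv2.imread("pics/side0.png")[205:305,245:385]
a=cv2.resize(a,None,fx=5,fy=5,interpolation=cv2.INTER_CUBIC); b=cv2.resize(b,None,fx=5,fy=5,interpolation=cv2.INTER_CUBIC)
cv2.imwrite("pics/ca.png",a); cv2.imwrite("pics/cb.png",b)
```

```text
(no output)
```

View pics/ca.png

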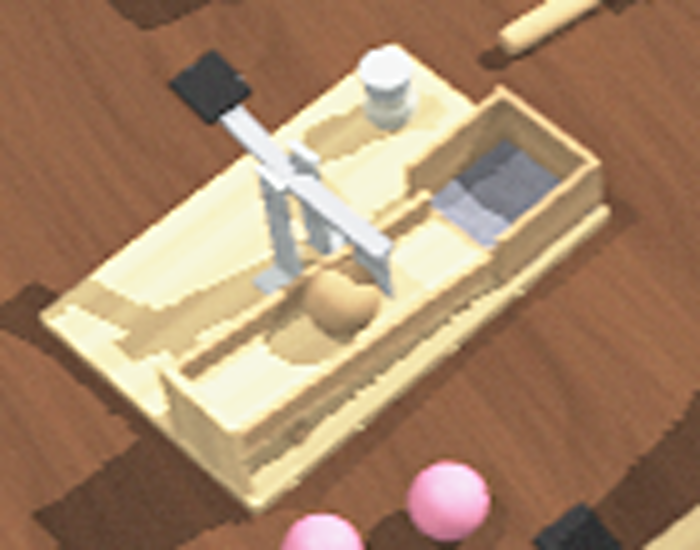

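View pics/cb.png

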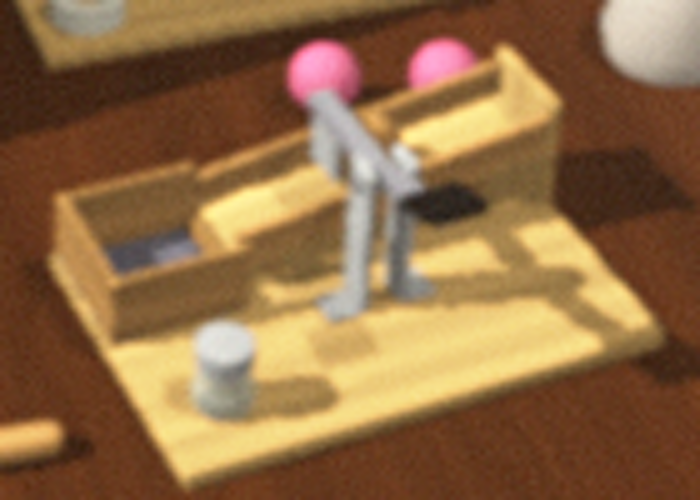

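```bash
cat >> h.py <<'E'
def fit(obs,x0=(.6,-.18,0)):
    from scipy.optimize import least_squares
    def W(v,P):
        c,s=np.cos(v[2]),np.sin(v[2]); return [v[0]+c*P[0]-s*P[1],v[1]+s*P[0]+c*P[1],P[2]]
    r=least_squares(lambda v:np.concatenate([proj(p,W(v,P))-uv for p,P,uv in obs]),x0,loss="soft_l1")
    return r.x,r.fun.reshape(-1,2),lambda P:np.array(W(r.x,P))
E
python3 - <<'E'
from h import *
s=ctrl.snapshot("scene"); d=ctrl.snapshot("side")
A=lambda u,v:np.array([155+u/5,140+v/5]); B=lambda u,v:np.array([245+u/5,205+v/5])
pad=(.01,-.0734,.130)
obs=[(s,(.15,-.1,.012),A(42,314)),(s,(.15,.1,.012),A(258,497)),(s,(-.15,.1,.012),A(607,207)),(s,(-.15,-.1,.012),A(397,45)),(s,pad,A(210,87)),
(d,(-.15,-.1,.012),B(188,473)),(d,(.15,-.1,.012),B(662,325)),(d,(-.15,.1,.012),B(52,257)),(d,pad,B(447,204))]
v,res,W=fit(obs); print(v,np.degrees(v[2]));print(res.round(1))
for n,P in(("padrest",(.01,-.0734,.132)),("padpressed",(.01,-.0804,.091)),("axle",(.01,-.01,.1)),("tray",(-.1,.06,.03))): print(n,W(P).round(4), "scene",proj(s,W(P)).round(),"side",proj(d,W(P)).round())
# triangulate pad
M=[];r=[]
for p,uv in((s,A(210,87)),(d,B(447,204))):
    c,k=ray(p,uv);k/=np.linalg.norm(k);Q=np.eye(3)-np.outer(k,k);M.append(Q);r.append(Q@c)
print("tri",np.linalg.lstsq(np.vstack(M),np.concatenate(r),rcond=None)[0])
o=ctrl.get_obs();T=W((.01,-.0804,.29))-o["tool_pos"]
from scipy.spatial.transform import Rotation as Ro
R=Ro.from_euler("xyz",o["orientation"],degrees=True).as_matrix()
print(T,R.round(3),"share",(R.T@T/.8).round(4))
E
```

```text
[ 0.57551228 -0.20860693  0.19687981] 11.280382315740137
[[-1.3 -0.2]
 [-0.4  1.7]
 [ 0.1 -0.9]
 [-2.  -1.6]
 [-0.3 -0.6]
 [-0.4 -0.2]
 [ 0.2 -0.2]
 [-0.9 -1.5]
 [-1.  -1.8]]
padrest [ 0.5997 -0.2786  0.132 ] scene [197. 156.] side [333. 243.]
padpressed [ 0.601  -0.2855  0.091 ] scene [197. 164.] side [334. 257.]
axle [ 0.5873 -0.2165  0.1   ] scene [212. 175.] side [321. 239.]
tray [ 0.4657 -0.1693  0.03  ] scene [256. 180.] side [275. 254.]
tri [ 0.60029719 -0.28051012  0.12540427]
[ 0.34389878 -0.90957625 -0.00217932] [[ 0.925 -0.381  0.   ]
 [-0.381 -0.925  0.   ]
 [-0.    -0.    -1.   ]] share [0.8306 0.8875 0.0027]
```

The pose fit and the triangulation agree: the pad is at about (0.600, -0.280, 0.13) and the feeder yaw is 11.3°. The pad lies within reach, so I'll move over it with the fingers shut.

Call:
send_rows --deltas '[[[0.034,0.0365,0],0],[[0.068,0.073,0],0],[[0.102,0.1095,0],0],[[0.136,0.146,0],0],[[0.17,0.1825,0],0]]' --gripper 0

```text
clock: 1.42
tool_pos: [0.3275, 0.4355, 0.2922]
orientation: [-180.0, -0.0, -22.4]
force: [0.6, 0.0, 0.4]
opening: 0.0597
gripper_force: 0.0
```

Call:
send_rows --deltas '[[[0.034,0.0365,0],0],[[0.068,0.073,0],0],[[0.102,0.1095,0],0],[[0.136,0.146,0],0],[[0.17,0.1825,0],0]]'

```text
clock: 1.83
tool_pos: [0.3976, 0.2486, 0.2926]
orientation: [-179.9, -0.0, -22.4]
force: [1.5, 0.5, -0.5]
opening: 0.0265
gripper_force: 0.0
```

Call:
send_rows --deltas '[[[0.034,0.0365,0],0],[[0.068,0.073,0],0],[[0.102,0.1095,0],0],[[0.136,0.146,0],0],[[0.17,0.1825,0],0]]'

```text
clock: 2.25
tool_pos: [0.4678, 0.0618, 0.2927]
orientation: [-179.9, -0.0, -22.4]
force: [1.6, 0.2, 0.3]
opening: 0.0003
gripper_force: 0.0
```

Call:
send_rows --deltas '[[[0.034,0.0365,0],0],[[0.068,0.073,0],0],[[0.102,0.1095,0],0],[[0.136,0.146,0],0],[[0.17,0.1825,0],0]]'

```text
clock: 2.67
tool_pos: [0.538, -0.1252, 0.2925]
orientation: [-180.0, -0.0, -22.4]
force: [0.7, 0.9, -0.3]
opening: 0.0005
gripper_force: 0.0
```

Call:
send_rows --deltas '[[[0.03,0.031,0],0.075],[[0.06,0.062,0],0.15],[[0.09,0.093,0],0.225],[[0.12,0.124,0],0.3],[[0.1465,0.152,0],0.375]]'

```text
clock: 3.08
tool_pos: [0.6002, -0.2823, 0.292]
orientation: [180.0, -0.0, -56.5]
force: [1.1, -0.2, -0.1]
opening: 0.0003
gripper_force: 0.0
```

Call:
send_rows --deltas '[[[0,0,0.02],0.075],[[0,0,0.04],0.15],[[0,0,0.06],0.225],[[0,0,0.06],0.252],[[0,0,0.06],0.252]]'

```text
clock: 3.5
tool_pos: [0.5992, -0.2803, 0.2428]
orientation: [179.9, 0.1, -79.0]
force: [-0.1, -0.1, 0.6]
opening: 0.0002
gripper_force: 0.0
```

Run:
```python
from h import *
o=ctrl.get_obs();print(o["tool_pos"],o["orientation"],o["joint_pos"])
s=ctrl.snapshot("scene"); d=ctrl.snapshot("side")
a=cv2.resize(s["color"][100:220,150:290,::-1],None,fx=5,fy=5)[:600]; b=cv2.resize(d["color"][165:285,265:405,::-1],None,fx=5,fy=5)
cv2.imwrite("pics/d.png",cv2.resize(np.hstack([a,b]),(800,343)))
```

```text
[ 0.5991636  -0.2802946   0.24276423] [ 1.79868781e+02  5.21895708e-02 -7.89552961e+01] [-8.21841489e+00  2.12194073e+01 -4.94009002e+00 -6.65146444e-03
 -6.39815935e+01  1.92661037e+01]
```

View pics/d.png

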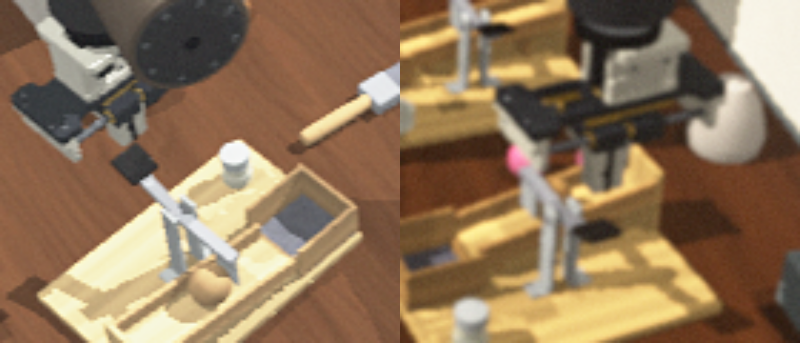

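The shut fingertips stand over the pad (pad at about (133,163) in the left crop), and nothing is in the way. I'll press.

Call:
send_rows --deltas '[[[0,0,0.035],0],[[0,0,0.06],0],[[0,0,0.075],0],[[0,0,0.09],0],[[0,0,0.101],0]]'

```text
clock: 4.02
tool_pos: [0.6012, -0.2823, 0.1657]
orientation: [-179.8, -0.3, -78.7]
force: [-1.8, -8.4, 9.5]
opening: 0.0005
gripper_force: 5.5
```

Call:
send_rows --deltas '[[[0,0,0],0],[[0,0,0],0],[[0,0,0],0],[[0,0,0],0],[[0,0,0],0]]'

```text
clock: 4.43
tool_pos: [0.6011, -0.2822, 0.1664]
orientation: [-179.8, -0.2, -78.7]
force: [-0.7, -7.5, 6.7]
opening: 0.0003
gripper_force: 4.4
```

Call:
send_rows --deltas '[[[0,0,0],0],[[0,0,0],0],[[0,0,0],0],[[0,0,0],0],[[0,0,0],0]]'

```text
clock: 4.85
tool_pos: [0.6011, -0.2822, 0.1664]
orientation: [-179.8, -0.2, -78.7]
force: [0.4, -7.2, 7.7]
opening: 0.001
gripper_force: 4.4
```

Call:
send_rows --deltas '[[[0,0,0],0],[[0,0,0],0],[[0,0,0],0],[[0,0,0],0],[[0,0,0],0]]'

```text
clock: 5.27
tool_pos: [0.6011, -0.2822, 0.1664]
orientation: [-179.8, -0.3, -78.7]
force: [-2.3, -7.8, 6.8]
opening: 0.0004
gripper_force: 4.4
```

Run:
```python
from h import *
s=ctrl.snapshot("scene"); d=ctrl.snapshot("side")
a=cv2.resize(s["color"][100:220,150:290,::-1],None,fx=5,fy=5)[:600]; b=cv2.resize(d["color"][185:305,255:395,::-1],None,fx=5,fy=5)
cv2.imwrite("pics/e.png",cv2.resize(np.hstack([a,b]),(800,343)))
```

```text
(no output)
```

View pics/e.png

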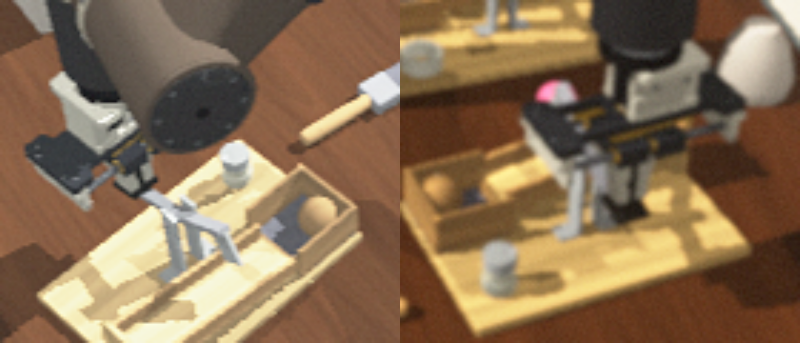

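The ball lies in the tray at (320,212) in the left crop, and the jar is where it was. Next I'll release the pad, straight up and gently.

Call:
send_rows --deltas '[[[0,0,-0.012],0],[[0,0,-0.024],0],[[0,0,-0.036],0],[[0,0,-0.048],0],[[0,0,-0.06],0]]'

```text
clock: 5.78
tool_pos: [0.5996, -0.2799, 0.2123]
orientation: [180.0, 0.0, -78.8]
force: [-0.2, -0.4, -0.2]
opening: 0.0004
gripper_force: 0.0
```

Call:
send_rows --deltas '[[[0,0,-0.03],0],[[0,0,-0.06],0],[[0,0,-0.09],0],[[0,0,-0.12],0],[[0,0,-0.12],0]]'

```text
clock: 6.2
tool_pos: [0.6012, -0.281, 0.3136]
orientation: [-179.6, -0.3, -78.8]
force: [0.7, -0.2, 0.2]
opening: 0.0004
gripper_force: 0.0
```

Call:
send_rows --deltas '[[[0,0,0],0],[[0,0,0],0],[[0,0,0],0],[[0,0,0],0],[[0,0,0],0]]'

```text
clock: 6.62
tool_pos: [0.5994, -0.2801, 0.3064]
orientation: [179.9, 0.0, -78.8]
force: [-0.7, -0.2, -0.1]
opening: 0.0002
gripper_force: 0.0
```

Run:
```python
from h import *
s=ctrl.snapshot("scene"); d=ctrl.snapshot("side")
a=cv2.resize(s["color"][130:320,155:365,::-1],(600,543)); b=cv2.resize(d["color"][150:300,235:385,::-1],(543,543))
cv2.imwrite("pics/f.png",cv2.resize(np.hstack([a,b]),(800,380)))
```

```text
(no output)
```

View pics/f.png

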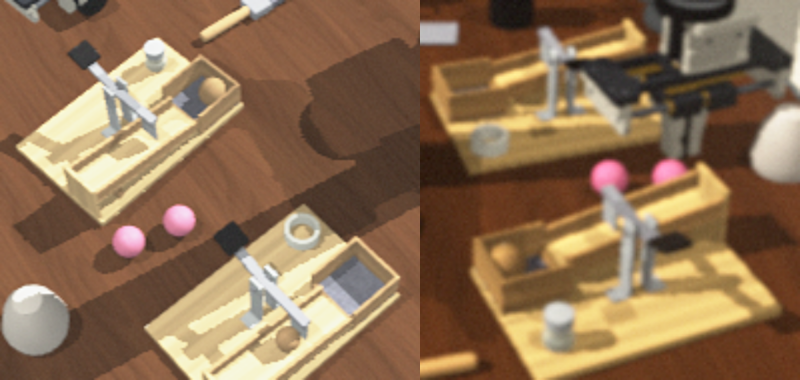

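The ball rests in the tray at (212,89), feeder A's pad is back up at (83,53), and feeder B is untouched with its small ball at (288,338). I'm handing the job in.

```bash
python3 -c "
from plant import ctrl
print(ctrl.close_job())"
```

```text
the job is handed in; nothing more can be done
None
```

I pressed feeder A's lever, the large ball rolled into its tray, and the gate dropped shut again; feeder B, the jar and the tape looked undisturbed, and I handed the job in at about 6.7 s (no verdict was returned).

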